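# Lock the rail stop against the poker chip case

### The arm

A 6-joint arm with a two-finger parallel gripper is mounted at the origin on the work surface. World frame = base frame: x ahead of the robot, y to its left, z up, the work surface at z = 0. Lengths are in mm, angles in rad, forces in N, time in s.
With the tool pointing down it reaches from about 300 to 775 mm from the base axis. Payload 14.6 kg.
Tool frame: the origin (TCP) lies midway between the tips of the shut fingers; the grasp point (between the pads) lies 19 mm behind it; z points along the fingers, y is the line along which they close (so a half turn about z gives the same grasp; the last joint's range is limited). The gripper opens to 85 mm and grips with 20 to 120 N. Pads are 22 mm wide; open, the fingers measure 114 mm over their backs; the gripper's body (76 mm by 85 mm) begins 54 mm behind the grasp point. The pads swing forward as they close: fully open they stand 13 mm farther back than shut.
Start: joints at [-1.397, 0.3, 1.521, -0, 1.321, -0.067], TCP at [131.157, -534.123, 231.281] pointing down, gripper open.
Joint ranges: [-3.03, 3.03], [-0.79, 2.21], [0.23, 2.52], [-1.04, 4.18], [0, 3.07], [-2.55, 2.55]. Speed limits (rad/s): [2.22, 2.22, 2.57, 3.14, 3.14, 3.14].

### API

Orientations are given as a unit quaternion [x, y, z, w].
In Python, from station import * gives the robot as it stands.
- The arm moves only by the tool move_tool, called after ">>>" as name(argument=value, ...) on one line, values as JSON. Schema: {"type":"object","properties":{"offsets":{"type":"array","items":{"type":"array","items":{"type":"number"},"minItems":5,"maxItems":5},"minItems":1,"maxItems":20},"grip_force":{"type":"number"},"only":{"type":"string"},"quiet":{"type":"boolean"},"lines":{"type":"string"}},"required":["offsets"],"additionalProperties":false}. offsets is a list of rows, 1 to 20 of them, each of 5 numbers: the finger opening in mm, then dx, dy, dz in fractions of the full range, 1 being 1000 mm, then a turn about the tool's z in fractions of the full range, 1 being pi rad; each row shifts and turns the commanded pose from where the row before left it, along the tool's axes as they then stand; what a row does not reach is not made up. A row lasts 1/12 s, in which the tool goes at most 41.7 mm and 0.125 rad, less where a joint would pass 70% of its speed; a pose out of reach is approached as far as the arm can. The fingers move at their own pace and stop on an object; grip_force is the grip in N (left out, the last holds). Time passes only in rows, so rows that do not move let the fingers close. The tool returns the time, the measured TCP pose, the force, the opening and the grip force at its end. only (a regular expression) keeps the lines of the reply that match it, lines (a string "A,B") keeps lines A to B, and quiet returns only ok. Shift and turn numbers lie between -1 and 1, and a call with a number outside is refused. Input that does not fit is refused with a message, and nothing moves.
- get_state(): the state, without advancing time (a new reading comes with each control period).
- get_image(name): name is "side" or "top"; returns the picture (480x640x3 uint8, red, green, blue); there is no depth.
- camera_params(name): a dict with "intrinsics" (3x3 intrinsics, pixels), "dist_coeffs" ([k1, k2, p1, p2, k3] as OpenCV has them; the pictures are not rectified), "extrinsics" (4x4, takes a point from camera to world coordinates). Camera axes: x right, y up, looking along -z (the intrinsics and any distortion apply to the point x, -y, -z); pixel columns grow to the right and rows downward; lengths in mm; the calibration is good to about 2 mm. A picture is of the moment at which its call begins. camera_params takes no time and is no camera call.
- hand_in(): hands the job in; it is judged then, once.
The state is a dict: "time_s": time; "joints": joint angles; "joint_vel": joint speeds; "tau": joint torques, N m; "tcp_pos": TCP position; "ee_rot": TCP orientation; "force": force on the tool from outside, world axes, zero at the start; "wrist_torque": the same for the moment, N m; "grip_width": finger opening in mm; "gripper_force": force on a finger pad.
Only numpy, scipy, OpenCV 4.12 (cv2) and the standard library are available. Lean on these libraries where they do the work, as an engineer would, in place of code of your own. Each camera call takes 0.05 s, during which the arm holds its last target. There are 200 camera calls.

### The job

Make the aluminium chip case fast on its shelf board: take the rail stop with the bar grip from the birch rack, drop its T-foot into the slot of the board's rail beside the free end of the case, and slide it along the slot so that its bumper ring pushes the case gently home against the stop already locked at the other end. Keeping the case snug between the two, press the grip down against its spring, twist it a quarter turn clockwise (seen from above) and let go, so that the foot is locked across the slot under the rail's lips and the case has no play. Lean on nothing hard, and leave the other things where they are.

Things in the scene. Friction and masses are not known exactly. Their poses are not given: they have to be found in the camera images.
- board: birch plywood shelf board, fixed, 260 (x) x 480 (y) x 21 mm thick, lying on the shelf (world z = 0), with an aluminium T-track let in flush along its whole length. Origin: centre of the underside; its y axis runs along the track
- rail (a point): middle of the track's slot, at the board's top, axes as the board's. The slot is centred on x = 0, 12 mm wide, between two lips 5 mm thick; under the lips the channel is 28 mm wide, its floor 17 mm below the board's top
- stop: the loose rail stop (150 g) with the bar grip. Origin: on the shank's axis, at the underside of its bumper ring while the spring is at rest; z up. Black rubber ring round the shank, 68 mm across, 14 mm high, turns freely and is pushed down by a spring. It waits with the ring resting on the rack's top and the foot in a pocket
- stop_grip (a point): on the stop's axis, 42 mm above its origin: where to pinch the black bar grip, 44 mm long (along the stop's x), 10 mm thick (y), from 22 to 56 mm above the origin. Ring and washer reach 16 mm above the origin (20 mm when pressed in)
- stop_foot (a point): centre of the steel T-foot, 6.5 mm below the stop's origin: 27 mm long along the stop's x, like the grip, 10 mm wide, 7 mm thick (top 3 mm, bottom 10 mm below the origin). It turns only clockwise in the channel; its long corners meet the channel walls after about 95 degrees
- stop_spring (a joint): how far the ring is pushed up the shank, m: 0 at rest, travel ends at 0.004. 4 N preload, then 3 N per mm. With the ring on the board and 0 the foot's top is still between the lips and cannot turn; past 0.002 (10 N) it is under them and can; at 0.004, 16 N. Locked and let go: about 0.002
- far_stop: an identical stop already locked in the track at the +y end of the case; fixed. Origin on its axis at the board's top (underside of its ring, 68 mm across, 14 mm high); its y runs along the track like the board's
- case: aluminium poker chip case, lid shut, 190 (x) x 210 (y, along the track) x 66 mm high, loose, about 0.8 kg, square on the board, 7 to 35 mm short of the far stop; origin: centre of its underside. Sliding it takes about 3 to 7 N. Clasps and handle on its -x side
- case_end (a point): middle of the case's plain flat free end (y = -105 mm), 7 mm above the board; the stop's ring is to bear here
- rack: birch rack block, fixed, 180 (x) x 76 (y) x 24 mm high, two square pockets 34 mm wide, 19 mm deep, at x = -45 and +45 mm; the stop stands in one, the round-knobbed peg in the other. Origin: centre of its underside
- peg: a drop-in peg with the same 68 mm ring but a round knob (36 mm across, top 48 mm above the ring's underside) and a plain round pin; not wanted, stays in the rack
- chips: stack of green poker chips, 39 mm across, 39 mm high, standing on the board; origin at its underside
- pawn_a: yellow pawn, 28 mm across the foot, 49 mm high, standing on the board; origin at its underside
- pawn_b: yellow pawn of the same size standing on the shelf
- bowl: stainless steel bowl, 150 mm across, 60 mm high, on the shelf; origin at its underside
- cards: box of playing cards, 64 x 90 x 40 mm, on the shelf; origin at its underside
- cup: black dice cup, 72 mm across, 85 mm high, on the shelf; origin at its underside
Not all that is in view belongs to the job. What is shaped like the stop but blue or orange is not meant.

How it is judged (in metres and radians):
On the way, in this order (a step that is already met when the one before it is completed fails the run):
1. the stop's foot is down in the rail's slot, at least 4 mm deep and along it (x of stop in the frame of board between -0.002 and 0.002 m and z of stop in the frame of board below 0.027 m and angle between the x axis of stop and the y axis of board, either way round below 0.2 rad), for 0.1 s.
2. with the stop in the slot, the case has been pushed home against the far stop and the ring is against the case (x of stop in the frame of board between -0.002 and 0.002 m and y of case in the frame of far_stop above -0.1405 m and y of stop in the frame of case above -0.1405 m and z of stop in the frame of board below 0.027 m), for 0.1 s.
At the end, for the whole second after the job is handed in: Stop upright in the slot, within 2 mm of its centre line, foot across it within 0.3 rad and held up under the lips by its spring (pressed in over 1 mm); case square on the board, within 1.5 mm of the far stop's ring and of the locked stop's ring; all at rest (x of stop in the frame of board between -0.002 and 0.002 m and z of stop in the frame of board between 0.0165 and 0.0215 m and angle between the x axis of stop and the x axis of board, either way round below 0.3 rad and angle between stop's own z axis and vertical below 0.06 rad and value of joint stop_spring above 0.001 m and y of case in the frame of far_stop above -0.1405 m and y of stop in the frame of case above -0.1405 m and angle between the y axis of case and the y axis of board, either way round below 0.04 rad and linear speed of each of stop, case below 0.01 m/s); the robot touches nothing.
It fails at once if the stop is pushed against the case with more than 22 N (contact force between stop and case above 22 N).
It fails at once if the stop is pressed on the board or rail with more than 35 N (contact force between stop and board above 35 N).
It fails at once if a bystander is disturbed (moved more than 20 mm or tipped over) (distance of any of peg, chips, pawn_a, pawn_b, bowl, cards, cup from where it was at the start of the episode above 0.02 m or angle between any of chips, pawn_a, pawn_b, cup's own z axis and vertical above 0.4 rad).
It fails at once if the robot itself pushes or leans on the case with more than 15 N (contact force between any of the arm, the fingers and case above 15 N).
It also fails if it takes over 51 s, if anything falls off the work surface, if the arm or the gripper's body presses on something with over 40 N, if the wrist force passes 120 N, or if a joint passes its speed limit or range.

## Working session

There is one attempt and no reset: what is moved stays moved. The work goes in short steps, Python scripts to look and compute and a tool call to move; the robot and the scene stay as the last step left them, time stands still between calls to the robot, and variables do not carry over. Pictures are saved under pics/ and viewed, at most 10 in all, crops included, and the job is handed in when it is done.

```bash
mkdir -p pics; cat > h.py <<'E'
from station import *
import numpy as np, cv2
def cam(n):
    p=camera_params(n);return np.array(p["intrinsics"],float),np.array(p["dist_coeffs"],float),np.array(p["extrinsics"],float)
def px2w(n,uv,z):
    K,d,E=cam(n);u=cv2.undistortPoints(np.array(uv,float).reshape(-1,1,2),K,d).reshape(-1,2)
    r=np.c_[u[:,0],-u[:,1],-np.ones(len(u))]@E[:3,:3].T;o=E[:3,3]
    return o+r*((z-o[2])/r[:,2])[:,None]
def w2px(n,P):
    K,d,E=cam(n);P=np.array(P,float).reshape(-1,3);c=(P-E[:3,3])@E[:3,:3];c=c*[1,-1,-1]
    return cv2.projectPoints(c.reshape(-1,1,3),np.zeros(3),np.zeros(3),K,d)[0].reshape(-1,2)
def snap(n,f):
    im=get_image(n);cv2.imwrite(f"pics/{f}.png",im[:,:,::-1]);return im
E
python3 - <<'E'
from h import *
for n in("top","side"):
    snap(n,n+"0");print(n,cam(n))
print(get_state())
E
```

```text
top (array([[512.62612653,   0.        , 326.13241595],
       [  0.        , 512.62612653, 240.09989234],
       [  0.        ,   0.        ,   1.        ]]), array([-0.10699047,  0.        ,  0.        ,  0.        ,  0.        ]), array([[-6.73373526e-03,  9.80333958e-01, -1.97230800e-01,
         2.27721620e+02],
       [-9.99854432e-01, -9.69279459e-03, -1.40415221e-02,
         1.71975020e+00],
       [-1.56770986e-02,  1.97107537e-01,  9.80256521e-01,
         1.42344875e+03],
       [ 0.00000000e+00,  0.00000000e+00,  0.00000000e+00,
         1.00000000e+00]]))
side (array([[468.12394975,   0.        , 325.91711989],
       [  0.        , 468.12394975, 241.24912359],
       [  0.        ,   0.        ,   1.        ]]), array([-0.02401794,  0.        ,  0.        ,  0.        ,  0.        ]), array([[-7.83195586e-01,  3.66883045e-01, -5.01997516e-01,
        -6.69609684e+01],
       [-6.21661386e-01, -4.46583442e-01,  6.43506294e-01,
         7.35534529e+02],
       [ 1.19077701e-02,  8.16063761e-01,  5.77839202e-01,
         7.29177818e+02],
       [ 0.00000000e+00,  0.00000000e+00,  0.00000000e+00,
         1.00000000e+00]]))
{'time_s': 0.1, 'joints': array([-1.39662643e+00,  3.00416779e-01,  1.52153349e+00, -6.97356833e-07,
        1.32070834e+00, -6.66183111e-02]), 'joint_vel': array([-0.00079238, -0.00082176, -0.00093466, -0.00065906,  0.00202276,
       -0.00050974]), 'tau': array([ 1.62741449e-03, -5.44377780e+01, -3.62370408e+01, -3.80739903e-05,
        3.04164139e-03,  3.44280124e-05]), 'tcp_pos': array([ 131.10700457, -533.92156115,  230.77124443]), 'ee_rot': array([ 9.92761228e-01,  1.20103537e-01, -2.89847790e-05, -5.32189005e-04]), 'force': array([-0.23813788, -0.1398851 , -0.54409226]), 'wrist_torque': array([-0.00433723,  0.02387971, -0.03445627]), 'gripper_force': 0.0, 'grip_width': 85.2309484954108}
```

View pics/top0.png

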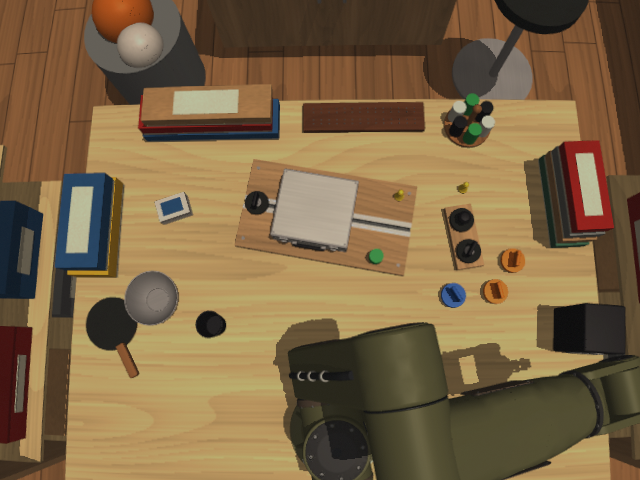

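View pics/side0.png

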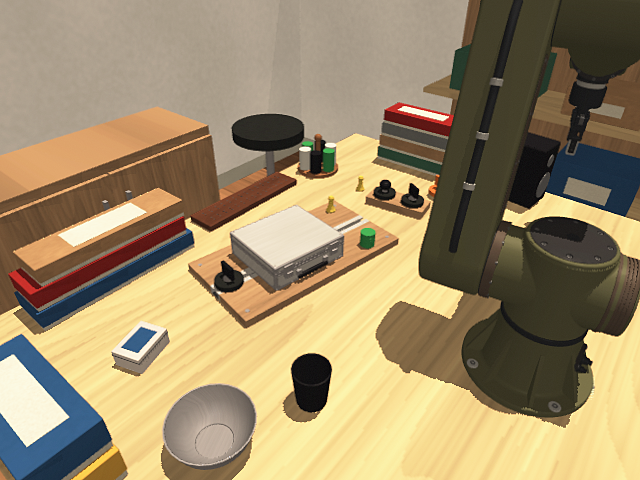

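Top view: the board is centred near (326,217), with the case at (314,209), far stop at (257,203) and free slot to (410,229). In the rack, the peg is at (461,219) and the bar-grip stop at (469,251). Zooming in for precision.

```bash
python3 - <<'E'
import cv2,numpy as np
t=cv2.imread("pics/top0.png")
a=cv2.resize(t[190:290,420:520],(600,600),interpolation=cv2.INTER_CUBIC)
cv2.imwrite("pics/rack.png",a)
b=cv2.resize(t[150:285,230:425],(780,540),interpolation=cv2.INTER_CUBIC);cv2.imwrite("pics/board.png",b)
E
```

```text
(no output)
```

View pics/rack.png

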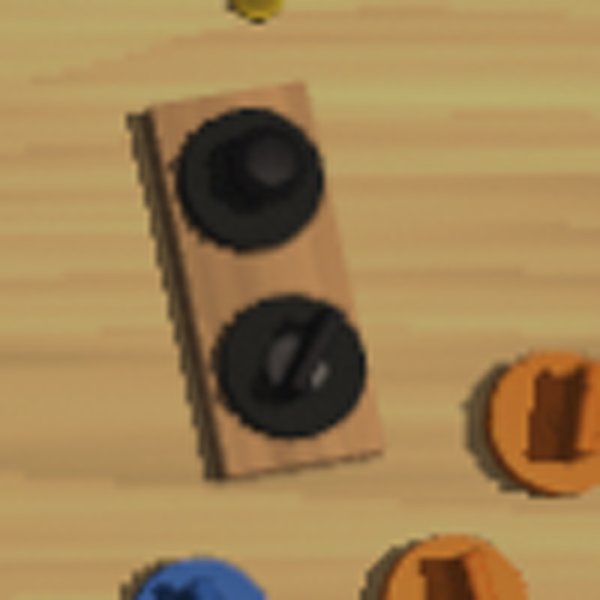

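View pics/board.png

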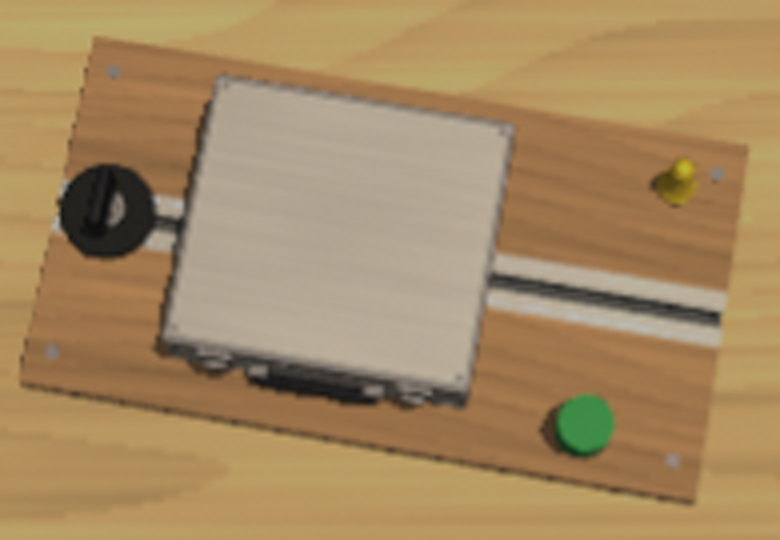

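Rack crop: stop ring centre at about (291,366), with its bar running lower-left to upper-right. Board crop: corners at (95,37), (748,147), (693,503) and (22,385); the slot runs (492,280) to (720,318), and the chips and pawn stand clear on either side of it.

```bash
cat > m.py <<'E'
from h import *
B=lambda p:(np.array(p,float)+.5)/4-.5+[230,150]
R=lambda p:(np.array(p,float)+.5)/6-.5+[420,190]
bc=px2w("top",B([[95,37],[748,147],[693,503],[22,385]]),21)   # +x side: up
np.set_printoptions(precision=1,suppress=True)
print("corners",bc,[np.linalg.norm(bc[i]-bc[i-1]) for i in range(4)])
c=bc.mean(0);sl=px2w("top",B([[492,281],[720,318]]),21)
d=sl[0]-sl[1];print("center",c,"slot",sl,"ang slot",np.arctan2(d[1],d[0]))
for a,b in((1,0),(2,3)):
    e=bc[b]-bc[a];print("edge ang",np.arctan2(e[1],e[0]))
print("far",px2w("top",B([[107,211]]),35))
cs=px2w("top",B([[220,76],[514,127],[467,388],[165,342]]),87);print("case",cs,cs.mean(0),[np.linalg.norm(cs[i]-cs[i-1]) for i in range(4)])
print("stop ring",px2w("top",R([[291,366]]),38),"peg ring",px2w("top",R([[251,180]]),38))
rk=px2w("top",R([[151,105],[304,84],[384,454],[221,480]]),24);print("rack",rk,rk.mean(0),[np.linalg.norm(rk[i]-rk[i-1]) for i in range(4)])
print("chips",px2w("top",B([[585,425]]),60))
E
python3 m.py
```

```text
corners [[ 752.6  231.5   21. ]
 [ 663.9 -237.7   21. ]
 [ 408.7 -188.9   21. ]
 [ 495.9  276.9   21. ]] [np.float64(260.67707222776704), np.float64(477.54465878497166), np.float64(259.76758544349417), np.float64(473.95069825929147)]
center [580.3  20.5  21. ] slot [[ 567.2  -53.1   21. ]
 [ 539.  -212.5   21. ]] ang slot 1.3957013877981441
edge ang 1.3838639884093031
edge ang 1.3857463301912334
far [[617.5 217.5  35. ]]
case [[698.1 133.6  87. ]
 [659.  -67.4  87. ]
 [478.4 -32.7  87. ]
 [511.6 168.5  87. ]] [586.8  50.5  87. ] [np.float64(189.6715040020478), np.float64(204.76045972503294), np.float64(183.82413676591392), np.float64(203.89181300781595)]
stop ring [[ 473.1 -369.6   38. ]] peg ring [[ 561.1 -356.2   38. ]]
rack [[ 601.2 -314.4   24. ]
 [ 611.  -388.1   24. ]
 [ 433.8 -414.4   24. ]
 [ 422.7 -337.6   24. ]] [ 517.2 -363.6   24. ] [np.float64(180.06063388827977), np.float64(74.3043252500664), np.float64(179.10021390433295), np.float64(77.68575501722714)]
chips [[ 457.4 -112.5   60. ]]
```

```bash
cat > s.py <<'E'
from h import *
im=cv2.imread("pics/top0.png");g=cv2.cvtColor(im,cv2.COLOR_BGR2GRAY).astype(np.float32)
c=np.array([580.3,20.5]);np.set_printoptions(precision=1,suppress=True)
a=1.386;u=np.array([np.cos(a),np.sin(a)]);p=np.array([u[1],-u[0]])
xs=np.arange(-34,34.1,.5);res=[]
for t in np.arange(-225,-90,10):
    P=np.array([np.r_[c+t*u+x*p,21] for x in xs]);q=w2px("top",P).astype(np.float32)
    v=cv2.remap(g,q[None,:,0],q[None,:,1],cv2.INTER_LINEAR)[0]
    if t in(-175,):print(v[::4])
    dark=np.clip(140-v,0,None)*(abs(xs-2)<11);dc=(dark*xs).sum()/dark.sum()
    gr=np.gradient(v);l=xs[np.argmax(np.where(xs<-6,gr,-9))];r=xs[np.argmin(np.where(xs>10,gr,9))]
    res.append((t,dc,l,r,(l+r)/2))
print(np.array(res))
# bar overlay
x0,y0,w=445,225,50
o=cv2.resize(im[y0:y0+w,x0:x0+w],(400,400),interpolation=cv2.INTER_CUBIC)
o=np.clip(o.astype(float)*3,0,255).astype(np.uint8);outs=[o.copy()]
s=np.array([472.9,-369.9])
def pr(P):return ((w2px("top",P)-[x0,y0]+.5)*8-.5)
b=o.copy();ang=-.6
for z in(24+22,80):
    d=np.array([np.cos(ang),np.sin(ang)]);n=np.array([-d[1],d[0]])
    Q=[np.r_[s+i*22*d+j*5*n,z] for i,j in((1,1),(1,-1),(-1,-1),(-1,1))]
    cv2.polylines(b,[pr(Q).astype(int)],True,(0,255,0) if z>50 else (0,0,255),1)
th=np.linspace(0,6.28,60)
cv2.polylines(b,[pr(np.c_[s[0]+34*np.cos(th),s[1]+34*np.sin(th),0*th+38]).astype(int)],True,(255,0,0),1)
cv2.imwrite("pics/bar.png",np.hstack([o,b]))
E
python3 s.py
```

```text
[133.1 133.9 131.7 128.5 124.9 127.3 133.  142.2 160.5 174.5 183.7 180.8
 178.2 172.4 149.3 114.   82.   74.2  64.   63.5  87.  130.2 162.2 175.4
 176.7 177.  177.  162.4 146.  130.2 124.6 121.3 119.  114.8 112.6]
[[-225.     1.6  -18.5   21.5    1.5]
 [-215.     1.6  -20.    20.5    0.2]
 [-205.     2.1  -20.    21.5    0.8]
 [-195.     1.7  -18.    21.     1.5]
 [-185.     2.   -19.    20.5    0.8]
 [-175.     1.7  -19.5   22.     1.2]
 [-165.     1.9  -19.5   21.     0.8]
 [-155.     2.1  -20.    21.     0.5]
 [-145.     1.7  -19.    21.     1. ]
 [-135.     1.7  -19.    20.5    0.8]
 [-125.     1.9  -19.5   21.5    1. ]
 [-115.     1.7  -17.    21.5    2.2]
 [-105.     2.   -20.    21.     0.5]
 [ -95.     1.7  -19.    23.     2. ]]
```

View pics/bar.png

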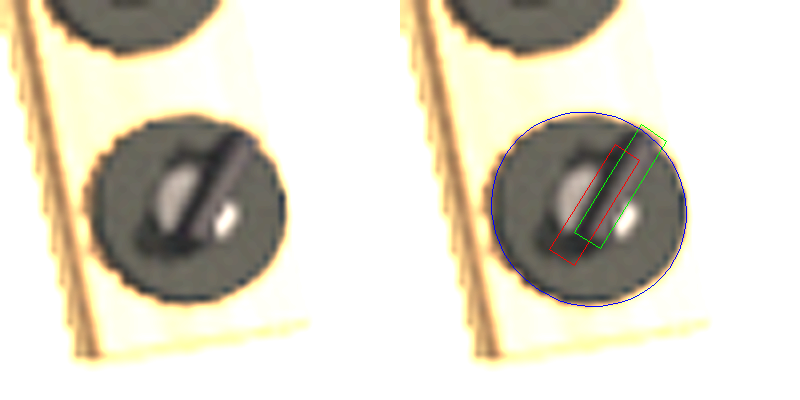

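Stop at about (472.5,−369), bar at about −0.57 rad. The slot line passes through about (581.3,20.3) at 1.386 rad, and the sizes agree with those given. Moving over the stop.

The rows are not in the units I measure in: shifts go in shares of 1000 mm and turns go in shares of pi rad. I convert before sending: 34 mm / 1000 = 0.034, 31 mm / 1000 = 0.031, 0.116 rad / 3.1416 = 0.0369.

>>> move_tool(offsets=[[50,0.034,-0.007,0,0],[50,0.034,-0.007,0,0],[50,0.034,-0.007,0,0],[50,0.034,-0.007,0,0],[50,0.034,-0.007,0,0],[50,0.034,-0.007,0,0],[50,0.034,-0.007,0,0],[50,0.034,-0.007,0,0],[50,0.034,-0.007,0,0],[50,0.034,-0.007,0,0],[50,0.031,-0.008,0,0],[50,0,0,0.02,0.0369],[50,0,0,0.02,0.0369],[50,0,0,0.02,0.0369],[50,0,0,0.02,0.0369],[50,0,0,0.02,0.0369],[50,0,0,0,0.0366],[50,0,0,0,0.0366],[50,0,0,0,0],[50,0,0,0,0]], grip_force=30)

```text
time_s: 1.77
tcp_pos: [472.8, -369.9, 131.1]
ee_rot: [0.96, -0.279, -0.0, -0.0]
force: [-0.7, 0.2, 0.5]
grip_width: 50.0
gripper_force: 0.0
```

```bash
cat > st.py <<'E'
from h import *
import sys
from scipy.spatial.transform import Rotation as R
np.set_printoptions(precision=2,suppress=True)
s=get_state();M=R.from_quat(s["ee_rot"]).as_matrix();p=s["tcp_pos"]
print("t",s["time_s"],"tcp",p,"xang %.4f"%np.arctan2(M[1,0],M[0,0]),"tz",M[:,2],"F",s["force"],"T",s["wrist_torque"],"w %.1f g %.1f"%(s["grip_width"],s["gripper_force"]),"q6 %.2f"%s["joints"][5])
a=1.386;u=np.array([np.cos(a),np.sin(a)]);q=np.array([u[1],-u[0]]);c=np.array([581.3,20.3])
print("board x,y of tcp",(p[:2]-c)@q,(p[:2]-c)@u)
if len(sys.argv)>1:
    d=np.array(eval(sys.argv[1]))-p;print("to go tool axes",M.T@d)
E
python3 st.py 472.6,-369.2,47
```

```text
t 1.7667 tcp [ 472.82 -369.87  131.14] xang -0.5656 tz [-0.  0. -1.] F [-0.71  0.15  0.46] T [-0.02  0.03  0.02] w 50.0 g 0.0 q6 1.41
board x,y of tcp -34.93800193786432 -403.461811632825
to go tool axes [-0.53 -0.44 84.14]
```

Scaled: 30 mm / 1000 = 0.03, 15 mm / 1000 = 0.015.

>>> move_tool(offsets=[[50,0,0,0.03,0],[50,0,0,0.03,0],[50,0,0,0.015,0],[50,0,0,0.008,0],[50,0,0,0,0],[0,0,0,0,0],[0,0,0,0,0],[0,0,0,0,0],[0,0,0,0,0],[0,0,0,0,0],[0,0,0,0,0],[0,0,0,0,0]], grip_force=40)

```text
time_s: 2.77
tcp_pos: [473.3, -370.3, 49.0]
ee_rot: [0.96, -0.281, 0.001, 0.0]
force: [1.5, -0.7, 4.6]
grip_width: 9.5
gripper_force: 42.0
```

```bash
python3 st.py
```

```text
t 2.7667 tcp [ 473.3  -370.27   49.02] xang -0.5691 tz [ 0. -0. -1.] F [ 1.55 -0.67  4.59] T [-0.25 -0.3   0.01] w 9.5 g 42.0 q6 1.42
board x,y of tcp -34.394748014174496 -403.7683163857118
```

Scaled: -35 mm / 1000 = -0.035, -34 mm / 1000 = -0.034, -0.12 rad / 3.1416 = -0.0382.

>>> move_tool(offsets=[[0,0,0,-0.015,0],[0,0,0,-0.03,0],[0,0,0,-0.035,0],[0,-0.009,-0.034,0,0],[0,-0.009,-0.034,0,0],[0,-0.009,-0.034,0,0],[0,-0.009,-0.034,0,0],[0,-0.009,-0.034,0,0],[0,-0.009,-0.034,0,0],[0,-0.009,-0.034,0,0],[0,-0.009,-0.034,0,0],[0,-0.002,-0.002,0,0],[0,0,0,0,-0.0382],[0,0,0,0,-0.0382],[0,0,0,0,-0.0382],[0,0,0,0,-0.0382],[0,0,0,0,-0.0382],[0,0,0,0,-0.0382],[0,0,0,0,-0.0382],[0,0,0,0,-0.0382]])

```text
time_s: 4.43
tcp_pos: [557.7, -99.3, 127.7]
ee_rot: [0.98, 0.197, -0.001, -0.0]
force: [-0.2, -0.1, -1.7]
grip_width: 9.7
gripper_force: 41.0
```

>>> move_tool(offsets=[[0,0,0,0,-0.0382],[0,0,0,0,-0.0382],[0,0,0,0,-0.0382],[0,0,0,0,-0.0382],[0,0,0,0,-0.0382],[0,0,0,0,-0.0382],[0,0,0,0,-0.0382],[0,0,0,0,-0.0382],[0,0,0,0,0],[0,0,0,0,0],[0,0,0,0,0]])

```text
time_s: 5.35
tcp_pos: [558.0, -99.3, 128.0]
ee_rot: [0.782, 0.624, -0.0, -0.0]
force: [0.6, 0.3, -0.8]
grip_width: 9.3
gripper_force: 41.0
```

```bash
python3 st.py 558.9,-99.6,70
python3 -c "
from h import *
im=snap('top','t1');snap('side','s1')
a=cv2.imread('pics/t1.png')[150:285,290:425];b=cv2.imread('pics/s1.png')[170:270,300:400]
cv2.imwrite('pics/c1.png',np.hstack([cv2.resize(a,(400,400)),cv2.resize(b,(400,400))]))"
```

```text
t 5.35 tcp [557.99 -99.27 128.02] xang 1.3466 tz [-0.  0. -1.] F [ 0.61  0.35 -0.82] T [-0.03 -0.03  0.05] w 9.3 g 41.0 q6 -0.02
board x,y of tcp -0.9441186332253647 -121.82071010642743
to go tool axes [-0.12  1.   58.02]
```

View pics/c1.png

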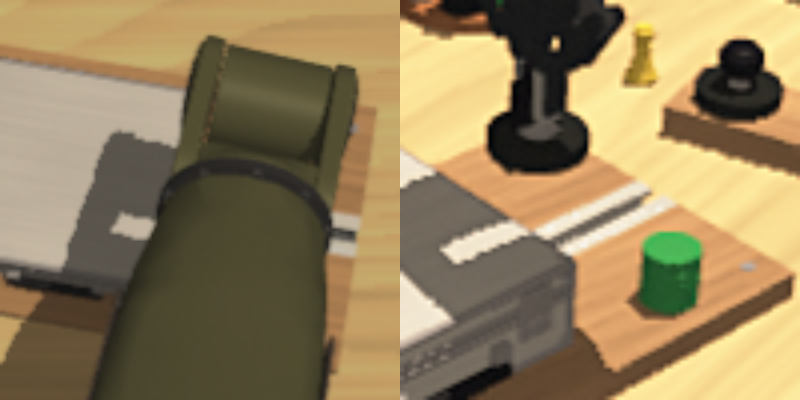

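The side crop shows the stop upright in the gripper above the track; the top view is blocked by the arm. Next I correct yaw and offset, then descend to just above the board.

Scaled: 30 mm / 1000 = 0.03, 25 mm / 1000 = 0.025, -0.039 rad / 3.1416 = -0.0124.

>>> move_tool(offsets=[[0,0,0.001,0,-0.0124],[0,0,0,0.03,0],[0,0,0,0.025,0],[0,0,0,0.01,0],[0,0,0,0.004,0],[0,0,0,0,0],[0,0,0,0,0],[0,0,0,0,0]])

```text
time_s: 6.12
tcp_pos: [559.9, -99.6, 60.7]
ee_rot: [0.768, 0.64, 0.001, 0.001]
force: [-0.2, -0.3, -0.4]
grip_width: 9.4
gripper_force: 40.9
```

```bash
python3 st.py 558.9,-99.6,46
```

```text
t 6.1167 tcp [559.89 -99.61  60.7 ] xang 1.3895 tz [ 0. -0. -1.] F [-0.19 -0.34 -0.42] T [-0.   -0.01 -0.05] w 9.4 g 40.9 q6 -0.06
board x,y of tcp 0.9839719140961528 -121.79840175152975
to go tool axes [-0.17 -1.   14.7 ]
```

Scaled: 3 mm / 1000 = 0.003, -0.7 mm / 1000 = -0.0007.

>>> move_tool(offsets=[[0,0,-0.0007,0.003,0],[0,0,0,0,0],[0,0,0,0,0]], quiet=true)

```text
ok
```

```bash
python3 st.py 558.9,-99.6,46
```

```text
t 6.3667 tcp [558.51 -99.31  56.55] xang 1.3897 tz [ 0. -0. -1.] F [-0.01  0.25 -1.21] T [-0.01 -0.02  0.  ] w 9.4 g 40.9 q6 -0.06
board x,y of tcp -0.42726483696444034 -121.764619431143
to go tool axes [-0.21  0.44 10.55]
```

>>> move_tool(offsets=[[0,0,0,0.002,0],[0,0,0,0.001,0],[0,0,0,0,0]])

```text
time_s: 6.62
tcp_pos: [558.4, -99.3, 53.0]
ee_rot: [0.768, 0.64, -0.0, -0.0]
force: [-1.1, 0.2, -1.9]
grip_width: 9.5
gripper_force: 40.9
```

```bash
python3 st.py 558.9,-99.6,46
```

```text
t 6.6167 tcp [558.37 -99.26  53.02] xang 1.3898 tz [-0.  0. -1.] F [-1.09  0.24 -1.88] T [0.03 0.03 0.02] w 9.5 g 40.9 q6 -0.06
board x,y of tcp -0.5721132119499567 -121.73526515203302
to go tool axes [-0.24  0.59  7.02]
```

Scaled: 1 mm / 1000 = 0.001.

>>> move_tool(offsets=[[0,0,0,0.001,0],[0,0,0,0.001,0],[0,0,0,0.001,0],[0,0,0,0,0]])

```text
time_s: 6.95
tcp_pos: [558.4, -99.3, 50.0]
ee_rot: [0.768, 0.64, -0.0, -0.0]
force: [0.0, 0.1, -0.5]
grip_width: 9.1
gripper_force: 40.9
```

```bash
python3 st.py 558.9,-99.6,46
```

```text
t 6.95 tcp [558.37 -99.28  50.02] xang 1.3898 tz [-0.  0. -1.] F [ 0.02  0.08 -0.48] T [-0.01  0.08 -0.02] w 9.1 g 40.9 q6 -0.06
board x,y of tcp -0.5717691624353597 -121.75369829931422
to go tool axes [-0.22  0.59  4.02]
```

Scaled: 2 mm / 1000 = 0.002, 1 mm / 1000 = 0.001.

>>> move_tool(offsets=[[0,0,0,0.001,0],[0,0,0,0.001,0],[0,0,0,0.0005,0],[0,0,0,0,0],[0,0.002,0,0,0],[0,0.002,0,0,0],[0,0.002,0,0,0],[0,0.001,0,0,0],[0,0.001,0,0,0],[0,0.001,0,0,0],[0,0.001,0,0,0],[0,0.001,0,0,0],[0,0.001,0,0,0],[0,0.001,0,0,0],[0,0.001,0,0,0],[0,0.001,0,0,0],[0,0.001,0,0,0],[0,0.001,0,0,0],[0,0.001,0,0,0],[0,0.001,0,0,0]])

```text
time_s: 8.62
tcp_pos: [561.9, -80.8, 47.8]
ee_rot: [0.768, 0.64, -0.0, 0.0]
force: [-0.2, -5.0, -0.5]
grip_width: 9.5
gripper_force: 41.0
```

```bash
python3 st.py
```

```text
t 8.6167 tcp [561.91 -80.75  47.81] xang 1.3897 tz [ 0. -0. -1.] F [-0.19 -4.97 -0.45] T [-0.86  0.13  0.02] w 9.5 g 41.0 q6 -0.03
board x,y of tcp -0.4940694656565324 -102.89267763918292
```

Pushing the case at about 5 N, as expected. Continuing toward home.

Scaled: 1.5 mm / 1000 = 0.0015, 1 mm / 1000 = 0.001.

>>> move_tool(offsets=[[0,0.0015,0,0,0],[0,0.0015,0,0,0],[0,0.0015,0,0,0],[0,0.0015,0,0,0],[0,0.0015,0,0,0],[0,0.0015,0,0,0],[0,0.0015,0,0,0],[0,0.0015,0,0,0],[0,0.0015,0,0,0],[0,0.0015,0,0,0],[0,0.001,0,0,0],[0,0.001,0,0,0],[0,0,0,0,0]])

```text
time_s: 9.7
tcp_pos: [565.0, -63.7, 47.8]
ee_rot: [0.768, 0.64, 0.0, -0.0]
force: [0.1, -3.1, -2.1]
grip_width: 9.1
gripper_force: 41.0
```

```bash
python3 st.py
```

```text
t 9.7 tcp [565.   -63.68  47.76] xang 1.3898 tz [ 0.  0. -1.] F [ 0.12 -3.06 -2.15] T [-0.59  0.05  0.03] w 9.1 g 41.0 q6 0.00
board x,y of tcp -0.5955824416602358 -85.54675085209095
```

Scaled: 1 mm / 1000 = 0.001, 0.5 mm / 1000 = 0.0005.

>>> move_tool(offsets=[[0,0.001,0,0,0],[0,0.001,0,0,0],[0,0.001,0,0,0],[0,0.0005,0,0,0],[0,0.0005,0,0,0],[0,0,0,0,0]])

```text
time_s: 10.2
tcp_pos: [565.7, -59.8, 47.8]
ee_rot: [0.768, 0.64, 0.0, -0.0]
force: [-1.0, -3.3, -2.0]
grip_width: 9.3
gripper_force: 41.0
```

>>> move_tool(offsets=[[0,0.0005,0,0,0],[0,0.0005,0,0,0],[0,0,0,0,0]], only="tcp|force")

```text
tcp_pos: [565.9, -58.9, 47.8]
force: [-0.9, -3.1, -0.2]
gripper_force: 41.0
```

Scaled: 0.5 mm / 1000 = 0.0005, 0.4 mm / 1000 = 0.0004.

>>> move_tool(offsets=[[0,0.0005,0,0,0],[0,0.0004,0,0,0],[0,0,0,0,0]], only="tcp|force")

```text
tcp_pos: [566.0, -58.0, 47.8]
force: [-0.5, -4.9, -1.4]
gripper_force: 41.0
```

Scaled: 0.5 mm / 1000 = 0.0005.

>>> move_tool(offsets=[[0,0.0005,0,0,0],[0,0,0,0,0]], only="tcp|^force")

```text
tcp_pos: [566.1, -57.5, 47.8]
force: [-0.5, -3.3, -1.4]
```

>>> move_tool(offsets=[[0,0.0004,0,0,0],[0,0,0,0,0]], only="tcp|^force")

```text
tcp_pos: [566.2, -57.2, 47.8]
force: [-0.8, -4.2, -1.5]
```

Scaled: 0.5 mm / 1000 = 0.0005.

>>> move_tool(offsets=[[0,0.0005,0,0,0],[0,0,0,0,0]], only="tcp|^force")

```text
tcp_pos: [566.3, -56.7, 47.8]
force: [-1.1, -4.0, -0.8]
```

```bash
python3 st.py
```

```text
t 11.2 tcp [566.3  -56.65  47.78] xang 1.3898 tz [ 0.  0. -1.] F [-1.08 -3.96 -0.79] T [-0.78  0.12 -0.06] w 9.4 g 41.0 q6 0.02
board x,y of tcp -0.6098640217895118 -78.39723967215123
```

Scaled: 0.4 mm / 1000 = 0.0004.

>>> move_tool(offsets=[[0,0.0004,0,0,0],[0,0.0004,0,0,0],[0,0,0,0,0]], only="tcp|^force")

```text
tcp_pos: [566.4, -55.9, 47.8]
force: [-0.6, -5.0, -0.5]
```

>>> move_tool(offsets=[[0,0.0004,0,0,0],[0,0,0,0,0]], only="tcp|^force")

```text
tcp_pos: [566.5, -55.5, 47.8]
force: [-0.4, -3.8, -1.0]
```

Scaled: 0.4 mm / 1000 = 0.0004.

>>> move_tool(offsets=[[0,0.0004,0,0,0],[0,0,0,0,0]], only="tcp|^force")

```text
tcp_pos: [566.6, -55.1, 47.8]
force: [-1.3, -4.1, -0.5]
```

Scaled: 0.4 mm / 1000 = 0.0004, 0.3 mm / 1000 = 0.0003.

>>> move_tool(offsets=[[0,0.0004,0,0,0],[0,0.0003,0,0,0],[0,0,0,0,0]], only="tcp|^force")

```text
tcp_pos: [566.7, -54.6, 47.8]
force: [-2.0, -6.4, -0.9]
```

>>> move_tool(offsets=[[0,0.0004,0,0,0],[0,0,0,0,0]], only="tcp|^force")

```text
tcp_pos: [566.7, -54.5, 47.8]
force: [-1.8, -8.6, -0.7]
```

Scaled: 0.4 mm / 1000 = 0.0004, 0.3 mm / 1000 = 0.0003.

>>> move_tool(offsets=[[0,0.0004,0,0,0],[0,0.0003,0,0,0],[0,0,0,0,0]], only="tcp|^force")

```text
tcp_pos: [566.8, -54.3, 47.8]
force: [-2.3, -11.1, -0.0]
```

```bash
python3 -c "
from h import *
snap('top','t2');snap('side','s2')
a=cv2.imread('pics/t2.png')[150:270,230:330];b=cv2.imread('pics/s2.png')[190:310,190:290]
cv2.imwrite('pics/c2.png',np.hstack([cv2.resize(a,(400,480)),cv2.resize(b,(400,480))]))"
```

```text
(no output)
```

View pics/c2.png

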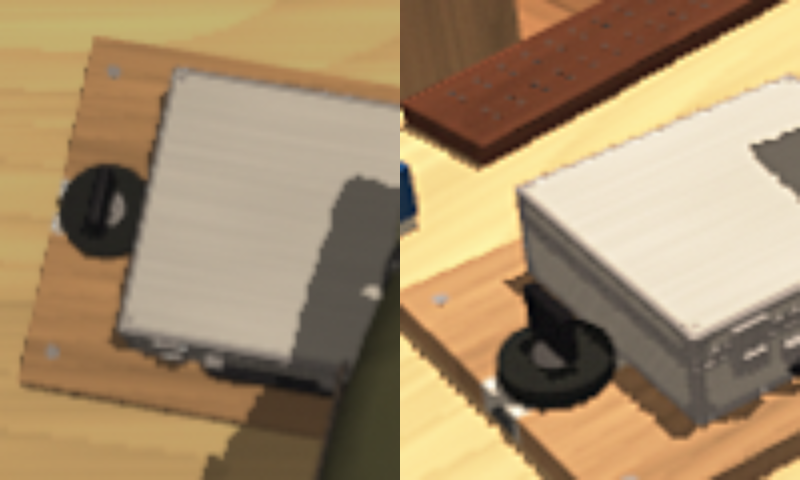

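The case sits against the far stop ring, and force has climbed to 11 N: home. Now pressing down toward ~13 N.

Scaled: 1 mm / 1000 = 0.001, 0.8 mm / 1000 = 0.0008.

>>> move_tool(offsets=[[0,0,0,0.001,0],[0,0,0,0.001,0],[0,0,0,0.0008,0],[0,0,0,0,0]], only="tcp|^force")

```text
tcp_pos: [567.3, -54.4, 45.7]
force: [-2.8, -11.7, 5.9]
```

>>> move_tool(offsets=[[0,0,0,0.0008,0],[0,0,0,0.0007,0],[0,0,0,0,0]], only="tcp|^force")

```text
tcp_pos: [567.3, -54.4, 44.5]
force: [-5.5, -12.5, 10.5]
```

Scaled: 0.8 mm / 1000 = 0.0008, -0.3 mm / 1000 = -0.0003.

>>> move_tool(offsets=[[0,0,-0.0003,0.0008,0],[0,0,0,0.0002,0],[0,0,0,0,0],[0,0,0,0,0]], only="tcp|^force")

```text
tcp_pos: [567.3, -54.4, 43.9]
force: [-4.4, -12.3, 11.1]
```

```bash
python3 st.py
```

```text
t 13.4667 tcp [567.27 -54.41  43.86] xang 1.3896 tz [ 0. -0. -1.] F [ -4.42 -12.32  11.07] T [-2.13  0.83  0.  ] w 9.4 g 43.0 q6 0.02
board x,y of tcp -0.061549803620096925 -76.01849613672223
```

Scaled: 0.7 mm / 1000 = 0.0007, 0.4 mm / 1000 = 0.0004.

>>> move_tool(offsets=[[0,0,0,0.0007,0],[0,0,0,0.0004,0],[0,0,0,0,0],[0,0,0,0,0]], only="tcp|^force")

```text
tcp_pos: [567.3, -54.4, 43.0]
force: [-6.5, -11.7, 14.5]
```

>>> move_tool(offsets=[[0,0,0,0,0.0318],[0,0,0,0,0.0318],[0,0,0,0,0.0318],[0,0,0,0,0]], only="tcp|^force")

```text
tcp_pos: [567.1, -54.3, 42.9]
force: [-6.8, -11.7, 15.1]
```

```bash
python3 st.py
```

```text
t 14.1333 tcp [567.08 -54.34  42.91] xang 1.0831 tz [ 0. -0. -1.] F [ -6.77 -11.69  15.09] T [-2.05  1.28 -0.03] w 9.7 g 43.5 q6 0.33
board x,y of tcp -0.2608065734966288 -75.97892528135253
```

Scaled: 0.1 rad / 3.1416 = 0.0318.

>>> move_tool(offsets=[[0,0,0,0,0.0318],[0,0,0,0,0.0318],[0,0,0,0,0.0318],[0,0,0,0,0.0318],[0,0,0,0,0.0318],[0,0,0,0,0]], only="tcp|^force")

```text
tcp_pos: [566.8, -54.1, 42.7]
force: [-9.4, -10.5, 15.1]
```

```bash
python3 st.py
```

```text
t 14.6333 tcp [566.76 -54.1   42.72] xang 0.5831 tz [ 0. -0. -1.] F [ -9.42 -10.47  15.07] T [-1.72  1.52 -0.  ] w 9.0 g 43.5 q6 0.83
board x,y of tcp -0.6211516688543672 -75.80243331543281
```

>>> move_tool(offsets=[[0,0,0,0,0.0318],[0,0,0,0,0.0318],[0,0,0,0,0.0318],[0,0,0,0,0.0318],[0,0,0,0,0.0318],[0,0,0,0,0]], only="tcp|^force")

```text
tcp_pos: [566.6, -53.7, 42.6]
force: [-10.2, -6.8, 14.8]
```

```bash
python3 st.py
```

```text
t 15.1333 tcp [566.61 -53.74  42.63] xang 0.0832 tz [ 0. -0. -1.] F [-10.15  -6.84  14.78] T [-1.33  1.67 -0.05] w 9.4 g 43.5 q6 1.33
board x,y of tcp -0.8303566003443699 -75.48216296299503
```

Scaled: -0.4 mm / 1000 = -0.0004, -0.2 mm / 1000 = -0.0002, 0.1 rad / 3.1416 = 0.0318.

>>> move_tool(offsets=[[0,-0.0004,-0.0002,0,0],[0,-0.0004,-0.0002,0,0.0318],[0,0,0,0,0.0318],[0,0,0,0,0.0223],[0,0,0,0,0]], only="tcp|^force")

```text
tcp_pos: [566.5, -53.5, 43.0]
force: [-4.8, -6.2, 14.7]
```

```bash
python3 st.py
```

```text
t 15.55 tcp [566.51 -53.46  42.98] xang -0.1850 tz [ 0. -0. -1.] F [-4.76 -6.24 14.69] T [-1.29  0.9  -0.06] w 9.5 g 43.4 q6 1.60
board x,y of tcp -0.987642849073274 -75.22235900076173
```

>>> move_tool(offsets=[[0,0,0,-0.0008,0],[0,0,0,-0.0008,0],[0,0,0,-0.0007,0],[0,0,0,0,0]], only="tcp|^force")

```text
tcp_pos: [566.4, -53.4, 44.7]
force: [-2.6, -7.4, 6.6]
```

```bash
python3 st.py
```

```text
t 15.8833 tcp [566.41 -53.43  44.66] xang -0.1803 tz [ 0. -0. -1.] F [-2.56 -7.4   6.58] T [-1.32  0.39 -0.  ] w 9.2 g 42.2 q6 1.59
board x,y of tcp -1.0891300278120826 -75.21278402489543
```

Scaled: -0.5 mm / 1000 = -0.0005.

>>> move_tool(offsets=[[0,0,0,-0.0005,0],[0,0,0,-0.0005,0],[0,0,0,0,0]], only="tcp|^force")

```text
tcp_pos: [566.3, -53.4, 44.8]
force: [3.5, -7.9, -4.5]
```

>>> move_tool(offsets=[[14,0,0,0,0],[18,0,0,0,0],[22,0,0,0,0],[22,0,0,0,0],[22,0,0,0,0]], only="tcp|force|width")

```text
tcp_pos: [565.8, -52.9, 44.8]
force: [-0.7, -1.8, 1.5]
grip_width: 22.3
gripper_force: 0.8
```

>>> move_tool(offsets=[[22,0,0,-0.005,0],[22,0,0,-0.01,0],[22,0,0,-0.02,0],[22,0,0,-0.03,0],[22,0,0,-0.04,0],[22,0,0,-0.04,0],[22,0,0,0,0],[22,-0.04,0,0,0],[22,-0.04,0,0,0],[22,-0.04,0,0,0],[22,-0.04,0,0,0],[22,-0.04,0,0,0],[22,0,0,0,0]])

```text
time_s: 17.63
tcp_pos: [363.7, -16.0, 189.7]
ee_rot: [0.996, -0.09, -0.0, -0.0]
force: [-0.4, -0.3, -0.2]
grip_width: 22.0
gripper_force: 0.0
```

```bash
python3 -c "
from h import *
snap('top','t3');snap('side','s3')
a=cv2.imread('pics/t3.png')[150:285,230:425];b=cv2.imread('pics/s3.png')[170:290,270:390]
cv2.imwrite('pics/c3.png',np.hstack([cv2.resize(a,(480,332)),cv2.resize(b,(320,332))]))"
```

```text
(no output)
```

View pics/c3.png

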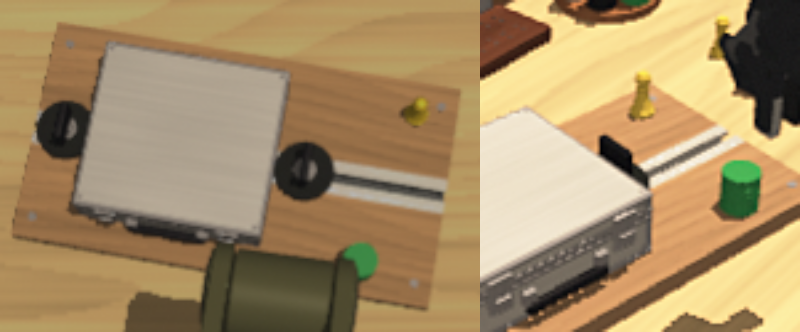

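The view shows the stop upright with its bar across the track and its ring against the case; the bystanders have not moved. I'll measure the ring spacing, which should be about 278 mm.

```bash
python3 - <<'E'
from h import *
im=cv2.imread("pics/t3.png");g=cv2.cvtColor(im,cv2.COLOR_BGR2GRAY)
for s in range(1):
    big=cv2.resize(g,None,fx=4,fy=4,interpolation=cv2.INTER_CUBIC)
    P=[]
    for (x,y) in((256,202),(353,219)):
        m=(big<75).astype(np.uint8);w=np.zeros_like(m);w[(y-16)*4:(y+16)*4,(x-15)*4:(x+15)*4]=1
        cs,_=cv2.findContours(cv2.morphologyEx(m*w,cv2.MORPH_OPEN,np.ones((9,9))),cv2.RETR_EXTERNAL,cv2.CHAIN_APPROX_NONE)
        c=max(cs,key=cv2.contourArea);(cx,cy),r=cv2.minEnclosingCircle(c)
        print(cx/4,cy/4,r/4);P.append(px2w("top",[[(cx+.5)/4-.5,(cy+.5)/4-.5]],35)[0])
    print(P,np.linalg.norm(P[0]-P[1]))
E
```

```text
256.9049072265625 203.1009063720703 12.36754035949707
353.9002685546875 219.69027709960938 12.852553367614746
[array([616.43440282, 217.01777625,  35.        ]), array([565.36422808, -55.07666766,  35.        ])] 276.8457136288708
```

```bash
python3 -c "
from station import *
print(hand_in())"
```

```text
the job is handed in; nothing more can be done
None
```

I handed the job in at about 18 s. The case is snug between the far stop and the newly locked stop, with the grip bar across the slot. The rings measure 277 mm apart, against 278 mm expected with no play. No verdict was returned at hand-in.

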